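# Wedge the rocking instrument base

### The job

The black instrument box on the grey base plate rocks, because the plate's levelling foot at the near right corner has seized too short. Press down on the plate over that foot to feel it rock and let it come back, then push the wooden wedge along the bench, thin end first, under that foot until it bears and the slack is taken up, and stop there, before the plate is shoved along the bench (a centimetre of creep is harmless). Do not grasp or lift anything or disturb the other things, and finish with the fingertips still pressing firmly on that corner of the plate, which now stands steady and level.

Things in the scene. Friction and masses are not known exactly. Their poses are not given: they have to be found in the camera images.
- box_base: Loose grey base plate, 250 (x) x 270 (y) x 8 mm, on four feet that hold its underside 26 mm (top 34 mm) above the bench; 2.4 kg with the black box (146 x 176 x 94 mm) fixed on it, centred at (35, 30) mm. Origin: centre of the plate's underside; x away from the robot at yaw 0, y left. Round feet at x = +-105, y = +-115 mm, 25 mm diameter, domed to a 12 mm flat below.
- base_corner (a point): Point on the plate's top straight above the short foot, at (-105, -115, 8) mm in the plate's frame: the place to press. 3 to 5 N down tips the plate about the line through the near left and far right feet until the short foot is on the bench (this point drops by the foot's gap, 7 to 12 mm); let go, it tips back level.
- wedge: Loose wooden wedge, 140 long (x) x 44 wide (y) mm, 70 g, flat on the bench right of the plate, about in line with the short foot. Origin: centre of the underside. x points to the thin end, towards the plate: 2.5 mm thick at x = +70, rising to 20 mm at x = -70 (1 in 8). A gap of g mm is filled when the edge of the foot's flat nearest the thick end is (g - 2.5) x 8 mm from the thin end.
- wedge_butt (a point): Centre of the wedge's thick end face (44 wide x 20 mm high), 10 mm above the bench: the face to push on. The push is under 1 N while the wedge slides freely and climbs within a few mm of travel once the foot bears on it; at 6 to 15 N the plate starts to slide along with it. The wedge stays where it is left.
- oil_bottle: Bystander: clear squeeze bottle with a black cap, 55 mm diameter, 136 mm high; origin at the centre of its underside.
- tape_rolls: Bystander: stack of amber tape rolls, 69 mm diameter, 68 mm high; origin at the centre of its underside.
- bearing_cap: Bystander: grey camshaft bearing cap with standing bolts, 46 (x) x 100 (y) x 50 mm; origin at the centre of its underside.
- foot_spot (a point): Point on the bench straight below the short foot, at (-105, -115, -26) mm in the plate's frame. That foot is seized 7 to 12 mm (it varies) above the plane of the other three, on which the plate stands level at rest.
Not all that is in view belongs to the job. Several things have the shape of the wedge; the one meant has the colours described above.

How it is judged:
On the way, in this order (a step that is already met when the one before it is completed fails the run):
1. the plate is felt to rock: pressed down by the fingers over the short foot until it tips, the wedge not yet under it (contact force between the fingers and box_base above 1 N and angle between box_base's own z axis and vertical above 0.03 rad and horizontal distance between the grasp point and base_corner below 0.05 m and contact force between wedge and box_base below 0.1 N), for 0.1 s.
2. let go, the plate stands level with the wedge under its short foot, the fingers off the plate (contact force between the fingers and box_base below 0.1 N and angle between box_base's own z axis and vertical below 0.011 rad and x of base_corner in the frame of wedge between -0.05 and 0.062 m and y of base_corner in the frame of wedge between -0.022 and 0.022 m), for 0.2 s.
At the end, for the whole second after the job is handed in: The fingers press on the plate within 50 mm of the point over the short foot with over 4 N; the plate is still, level within 0.011 rad, that corner within 25 mm of its start; the wedge, untouched, carries over 1 N of it, its middle line within 22 mm of that foot (contact force between the fingers and box_base above 4 N and horizontal distance between the grasp point and base_corner below 0.05 m and angle between box_base's own z axis and vertical below 0.011 rad and contact force between wedge and box_base above 1 N and contact force between the fingers and wedge below 0.1 N and x of base_corner in the frame of wedge between -0.05 and 0.062 m and y of base_corner in the frame of wedge between -0.022 and 0.022 m and linear speed of box_base below 0.01 m/s and distance of base_corner from where it was at the start of the episode below 0.025 m); the arm keeps its last pose, push and grip.
It fails at once if the wedge is lifted or tipped up off the bench (height (world z) of wedge above 0.012 m or angle between wedge's own z axis and vertical above 0.2 rad).
It fails at once if the plate is lifted off the bench (height (world z) of box_base above 0.04 m).
It fails at once if the plate is shoved along the bench by more than 40 mm (distance of box_base from where it was at the start of the episode above 0.04 m).
It fails at once if the oil bottle, the tape rolls or the bearing cap is moved by more than 20 mm (distance of any of oil_bottle, tape_rolls, bearing_cap from where it was at the start of the episode above 0.02 m).
It also fails if it takes over 58 s, if anything falls off the work surface, if the arm or the gripper's body presses on something with over 40 N, if the wrist force passes 120 N, or if a joint passes its speed limit or range.

### The arm

A 7-joint arm with a two-finger parallel gripper is mounted at the origin on the work surface; the furniture and walls round the work are solid. World frame = base frame: x ahead of the robot, y to its left, z up, the work surface at z = 0. Lengths are in m, angles in rad, forces in N, time in s.
With the tool pointing down it reaches from about 0.35 to 0.9 m from the base axis. Payload 7.2 kg.
Tool frame: the origin (TCP) lies midway between the tips of the shut fingers; the grasp point (between the pads) lies 19 mm behind it (r.hold_point_z is the distance from the TCP to the grasp point, in m); z points along the fingers, y is the line along which they close (so a half turn about z gives the same grasp; the last joint's range is limited). The gripper opens to 88 mm and grips with 3 to 60 N. Pads are 20 mm wide; open, the fingers measure 115 mm over their backs; the gripper's body (75 mm by 178 mm) begins 61 mm behind the grasp point.
Start: joints at [1.202, 0.411, -0.013, 1.596, 0.006, 1.134, -0.082], TCP at [0.185, -0.597, 0.223] pointing down, gripper open.
Joint ranges: [-2.95, 2.95], [-0.29, 1.99], [-1.47, 1.44], [0.14, 2.54], [-1.03, 4.17], [0.13, 1.85], [-2.86, 2.86]. Speed limits (rad/s): [2.39, 2.39, 3.01, 3.01, 3.14, 3.14, 3.14].

### API

Orientations are given as a unit quaternion [x, y, z, w].
In Python, from workcell import state, cams, workorder, r gives the robot as it stands.
- The arm moves only by the shell command python3 -m pendant 'ROWS' [OPENING] [FORCE]. ROWS is JSON, a list of rows, each an object of numbers: "dx", "dy", "dz": the shift along the tool's x, y, z in mm; "rx", "ry", "rz": the turn, a rotation vector about the tool's x, y, z in degrees. In form: [{"dx": .., "dy": .., "dz": .., "rx": .., "ry": .., "rz": ..}, ...]. A call has exactly 5 rows; each row is the pose to reach, as a shift and turn from the pose commanded when the call began, along the tool's axes at that moment; what a row does not reach only later rows make up. A row lasts 1/8 s, in which the tool goes at most 62.5 mm and 10.7 degrees, less where a joint would pass 70% of its speed; a pose out of reach is approached as far as the arm can. A call with a gripper value outside its range is refused whole. OPENING is the opening, from 0 (shut) to 1 (fully open), set as the call begins (- or left out, the last holds). The fingers move at their own pace and stop on an object; FORCE is the grip in N (left out, the last holds). Time passes only in rows, so rows that repeat a pose let the fingers close, or fill a call up. It gives the time, the measured TCP pose, the force, the opening and the grip force at its end, in the units of the state.
- state(): the state, without advancing time (a new reading comes with each control period).
- cams.snapshot(name): name is "scene" or "top" or "wrist"; returns a dict with "color" (420x560x3 uint8, blue, green, red), "mtx" (3x3 intrinsics, pixels), "eye" and "rotation" of the camera in the world. Camera axes: x right, y down, z forward; pixel columns grow to the right and rows downward; lengths in m; the calibration is good to about 2 mm. A picture is of the moment at which its call begins. There is no depth.
- workorder.finish_job(): hands the job in; it is judged then, once.
The state is a dict: "time": time; "q": joint angles; "qvel": joint speeds; "joint_torque": joint torques, N m; "eef_pos": TCP position; "orientation": TCP orientation; "ft_force": force on the tool from outside, world axes, zero at the start; "moment": the same for the moment, N m; "finger_gap": opening from 0.0 (shut) to 1.0 (fully open); "grip_force": force on a finger pad.
Only numpy, scipy, OpenCV 4.12 (cv2) and the standard library are available. Lean on these libraries where they do the work, as an engineer would, in place of code of your own. Each camera call takes 0.05 s, during which the arm holds its last target. There are 200 camera calls.

## Working session

There is one attempt and no reset: what is moved stays moved. The work goes in short steps, Python scripts to look and compute and a shell command to move; the robot and the scene stay as the last step left them, time stands still between calls to the robot, and variables do not carry over. Pictures are saved under pics/ and viewed, at most 10 in all, crops included, and the job is handed in when it is done.

```bash
mkdir -p pics; ls; python3 - <<'E'
from workcell import state,cams,r
import cv2,numpy as np,pickle
print(state()); D={}
for n in("scene","top"):
    s=cams.snapshot(n); D[n]=s; cv2.imwrite(f"pics/{n}0.png",s["color"]); print(n,s["mtx"],s["eye"],s["rotation"])
pickle.dump(D,open("d0.pkl","wb")); print(r.hold_point_z)
E
```

```text
pics
{'time': 0.0, 'q': array([ 1.20182088,  0.4119005 , -0.01271011,  1.59703589,  0.00558673,
        1.13431794, -0.08222121]), 'qvel': array([-0.00232923,  0.00028927,  0.0008612 , -0.00022961, -0.00141002,
       -0.00123152,  0.00050748]), 'joint_torque': array([-2.78659229e-06, -5.87957704e+01,  6.41414970e-01, -2.91078472e+01,
       -5.38017601e-02,  1.82962086e-02,  1.52759994e-04]), 'eef_pos': array([ 0.18497337, -0.59646443,  0.22181207]), 'orientation': array([ 9.88713035e-01,  1.49819471e-01, -1.73151628e-04, -7.94467982e-04]), 'ft_force': array([-0.06692886, -0.56952175,  0.48179068]), 'moment': array([-0.00591071, -0.01649885,  0.03163334]), 'grip_force': 0.0, 'finger_gap': 1.0025708310995392}
scene [[387.36016733   0.         279.38074314]
 [  0.         387.36016733 209.06565638]
 [  0.           0.           1.        ]] [ 0.03973205 -0.2975795   0.61072821] [ 0.80213802 -0.39429779  0.18705721 -0.40757017]
top [[476.29728944   0.         287.11269198]
 [  0.         476.29728944 200.53782238]
 [  0.           0.           1.        ]] [0.53701938 0.14898753 1.25124516] [-0.69950782  0.71377855 -0.02324982  0.02585425]
0.0187
```

View pics/top0.png

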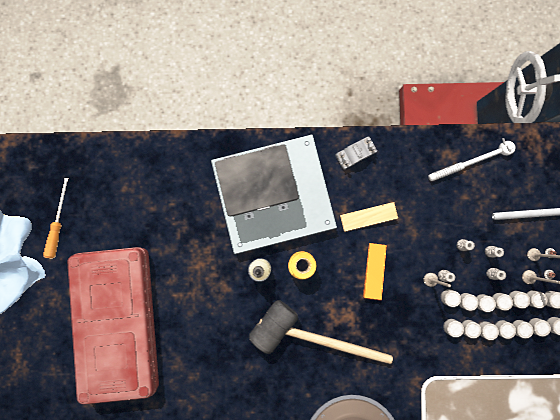

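View pics/scene0.png

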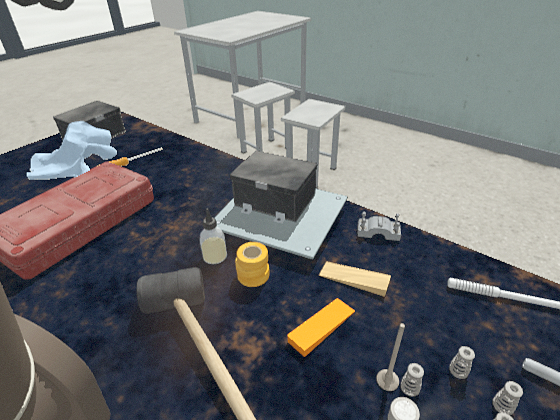

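The top view shows the plate with corners at about (212,158), (313,135), (335,222) and (235,252). The short foot is at its near right corner, around (327,222).

Wedge-shaped candidates are the pale wooden piece at top (369,217) / scene (355,278), and the orange one at top (376,271) / scene (321,327). The pale one fits: it is wood-coloured and lies right of the plate, in line with the foot. I'll measure it and confirm with a crop.

```bash
cat > h.py <<'E'
import cv2,numpy as np
from scipy.spatial.transform import Rotation as R
def ray(s,px,z):
    d=R.from_quat(s["rotation"]).apply(np.linalg.inv(s["mtx"])@[px[0],px[1],1.]) ; e=np.array(s["eye"])
    return e+d*(z-e[2])/d[2]
def proj(s,P):
    c=R.from_quat(s["rotation"]).inv().apply(np.array(P)-s["eye"]); u=s["mtx"]@c; return u[:2]/u[2]
def wedge(s):
    # pale wood: hue yellow-ish, lower saturation than the orange decoy
    h=cv2.cvtColor(s["color"],cv2.COLOR_BGR2HSV)
    m=cv2.inRange(h,(12,50,150),(32,170,255))
    c=[k for k in cv2.findContours(m,cv2.RETR_EXTERNAL,cv2.CHAIN_APPROX_NONE)[0] if cv2.contourArea(k)>300]
    return c
E
python3 - <<'E'
from h import *; import pickle
D=pickle.load(open("d0.pkl","rb")); t=D["top"]; s=D["scene"]
for n,S in D.items():
    for c in wedge(S): print(n,cv2.contourArea(c),cv2.minAreaRect(c))
h=cv2.cvtColor(t["color"],cv2.COLOR_BGR2HSV)
roi=np.zeros(h.shape[:2],np.uint8); roi[125:262,200:338]=255
m=cv2.inRange(h,(0,0,90),(180,60,255))&roi
m=cv2.morphologyEx(m,cv2.MORPH_OPEN,np.ones((3,3)))
c=max(cv2.findContours(m,cv2.RETR_EXTERNAL,cv2.CHAIN_APPROX_NONE)[0],key=cv2.contourArea)
hull=cv2.convexHull(c); q=cv2.approxPolyDP(hull,6,True)[:,0]; print(q)
P=[ray(t,p,.034) for p in q]
for p in P: print(p.round(4))
print([round(float(np.linalg.norm(P[i]-P[i-1])),4) for i in range(len(P))])
print("orig rot q", np.degrees(R.from_quat([.9887,.1498,-.0002,-.0008]).as_matrix()[:,0]*np.pi/180) )
a=cv2.resize(t["color"][120:270,250:410],None,fx=2.5,fy=2.5,interpolation=2)
b=cv2.resize(s["color"][210:360,250:410],None,fx=2.5,fy=2.5,interpolation=2)
cv2.imwrite("pics/crop.png",np.hstack([a,b]))
E
```

```text
scene 1733.0 ((212.9232635498047, 360.41290283203125), (143.56967163085938, 15.304380416870117), 59.931419372558594)
scene 1161.5 ((354.7651672363281, 275.0516357421875), (68.90151977539062, 21.237178802490234), 17.354022979736328)
scene 807.0 ((251.0, 259.5), (35.0, 32.0), 90.0)
scene 375.0 ((213.7027130126953, 250.21621704101562), (22.687061309814453, 22.687061309814453), 80.53767395019531)
top 815.0 ((352.0, 409.5), (19.0, 70.0), 90.0)
top 481.5 ((541.5, 399.0), (40.0, 35.0), 90.0)
top 2776.5 ((471.5, 399.0), (40.0, 91.0), 90.0)
top 793.0 ((339.49053955078125, 344.7829895019531), (109.3390121459961, 9.203157424926758), 15.945394515991211)
top 557.5 ((301.5000305175781, 265.0000305175781), (27.577163696289062, 26.162948608398438), 45.0)
top 789.5 ((375.2794189453125, 270.83349609375), (16.406845092773438, 54.523460388183594), 5.04245138168335)
top 832.0 ((368.794189453125, 216.17649841308594), (17.220029830932617, 55.78319549560547), 75.96376037597656)
[[312 135]
 [335 227]
 [234 253]
 [211 160]]
[0.7903 0.0849 0.034 ]
[0.5516 0.0319 0.034 ]
[0.4908 0.2904 0.034 ]
[0.7305 0.3468 0.034 ]
[0.2686, 0.2445, 0.2656, 0.2463]
orig rot q [ 9.55118422e-01  2.96224198e-01 -1.55804922e-04]
```

View pics/crop.png

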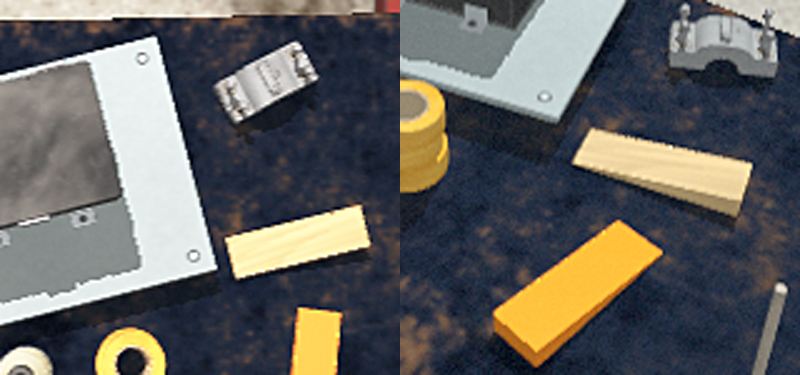

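The crop confirms the pale wooden wedge, with its thin end to the left facing the plate. The orange decoy lies at an angle and nearer the robot. The plate's corner mark is at about top px (327,222). Next I'll compute the poses.

```bash
cat >> h.py <<'E'
def inTool(st,d):  # world vector -> tool mm
    return (R.from_quat(st["orientation"]).inv().apply(d)*1000).round(1)
E
python3 - <<'E'
from h import *; import pickle
from workcell import state
D=pickle.load(open("d0.pkl","rb")); t=D["top"]; s=D["scene"]; st=state()
print("mark",ray(t,(327.2,222.4),.034), "scene mark",ray(s,(250+545/2.5,210+97/2.5),.034))
cr=lambda p:(250+p[0]/2.5,120+p[1]/2.5)
a,b=ray(t,cr((226,239)),.0025),ray(t,cr((235,278)),.0025); c,d=ray(t,cr((359,206)),.02),ray(t,cr((370,245)),.02)
print("top",a,b,c,d); print(np.linalg.norm(a-b),np.linalg.norm(c-d))
sc=lambda p:(250+p[0]/2.5,210+p[1]/2.5)
e,f=ray(s,sc((591,129)) if 0 else sc((191,129)),.0025),ray(s,sc((173,161)),.0025); g,h=ray(s,sc((352,164)),.02),ray(s,sc((339,195)),.02)
print("scene",e,f,g,h)
for (a,b,c,d) in((a,b,c,d),(e,f,g,h)):
    thin,thick=(a+b)/2,(c+d)/2; u=(thin-thick)[:2]; print(thin,thick,np.linalg.norm(u),np.degrees(np.arctan2(u[1],u[0])))
    u/=np.linalg.norm(u); v=np.array([.564,.053])-thin[:2]; print("foot ahead",v@u,"left",np.cross(u,v))
E
```

```text
mark [0.5637299  0.05143242 0.034     ] scene mark [ 0.76961148 -0.22450332  0.034     ]
top [0.58152829 0.01386822 0.0025    ] [0.54054912 0.00559463 0.0025    ] [ 0.6122812 -0.1227783  0.02     ] [ 0.57170459 -0.13269184  0.02      ]
0.04180603819442533 0.04177007447277246
scene [0.58145843 0.01350515 0.0025    ] [0.53959143 0.00478442 0.0025    ] [ 0.61097469 -0.12293073  0.02      ] [ 0.57384199 -0.12938839  0.02      ]
[0.5610387  0.00973142 0.0025    ] [ 0.5919929  -0.12773507  0.02      ] 0.1409084742152267 102.68999717295053
foot ahead 0.041561127414895004 left -0.012394024974858548
[0.56052493 0.00914479 0.0025    ] [ 0.59240834 -0.12615956  0.02      ] 0.1390101334456475 103.25941200822851
foot ahead 0.04188906125892564 left -0.013441069814560527<stdin>:13: DeprecationWarning: Arrays of 2-dimensional vectors are deprecated. Use arrays of 3-dimensional vectors instead. (deprecated in NumPy 2.0)
```

Both views agree. The wedge heading is 103° and the plate yaw 13°, so they're aligned, but the foot is about 12.5 mm to the right of the wedge's middle line, so I'll nudge the wedge sideways first. Now moving to the corner with the fingers shut.

```bash
cat >> h.py <<'E'
def go(x,y,z,yaw=103):
    from workcell import state
    st=state(); d=inTool(st,np.array([x,y,z])-st["eef_pos"])
    Rt=R.from_euler("z",yaw,degrees=True)*R.from_quat([1,0,0,0])
    rv=(R.from_quat(st["orientation"]).inv()*Rt).as_rotvec(degrees=True).round(2)
    print("t",round(st["time"],2),"pos",st["eef_pos"].round(4),"F",st["ft_force"].round(2),"gap",round(st["finger_gap"],2),"-> d",d,"rot",rv)
E
python3 -m pendant '[{"dx":45,"dy":-40,"rz":-9},{"dx":90,"dy":-80,"rz":-18},{"dx":135,"dy":-120,"rz":-27},{"dx":180,"dy":-160,"rz":-36},{"dx":225,"dy":-200,"rz":-45}]' 0
python3 -c "from h import *;go(.561,.050,.12)"
```

```text
t 0.1 pos [ 0.185  -0.5965  0.2219] F [-0.21 -0.69  0.27] gap 1.0 -> d [ 550.7 -506.   102.5] rot [-7.000e-02 -5.000e-02 -8.577e+01]invalid input at $[0]: expected keys dx, dy, dz, rx, ry, rz
```

All six keys are needed in each row.

```bash

python3 -m pendant '[{"dx":45,"dy":-40,"dz":0,"rx":0,"ry":0,"rz":-9},{"dx":90,"dy":-80,"dz":0,"rx":0,"ry":0,"rz":-18},{"dx":135,"dy":-120,"dz":0,"rx":0,"ry":0,"rz":-27},{"dx":180,"dy":-160,"dz":0,"rx":0,"ry":0,"rz":-36},{"dx":225,"dy":-200,"dz":0,"rx":0,"ry":0,"rz":-45}]' 0
python3 -c "from h import *;go(.561,.050,.12)"
```

```text
time: 0.72
eef_pos: [0.3414, -0.3374, 0.2226]
orientation: [0.855, 0.519, -0.0, 0.0]
ft_force: [1.3, -1.1, 0.9]
finger_gap: 0.472
grip_force: 0.0
t 0.72 pos [ 0.3414 -0.3374  0.2226] F [ 1.33 -1.06  0.86] gap 0.47 -> d [445.   16.1 102.5] rot [-1.000e-02  1.000e-02 -4.047e+01]
```

```bash

python3 -m pendant '[{"dx":50,"dy":2,"dz":0,"rx":0,"ry":0,"rz":-8},{"dx":100,"dy":4,"dz":0,"rx":0,"ry":0,"rz":-16},{"dx":150,"dy":6,"dz":0,"rx":0,"ry":0,"rz":-24},{"dx":200,"dy":8,"dz":0,"rx":0,"ry":0,"rz":-32},{"dx":250,"dy":9,"dz":0,"rx":0,"ry":0,"rz":-40}]' 0
python3 -c "from h import *;go(.561,.050,.12)"
```

```text
time: 1.35
eef_pos: [0.4657, -0.1208, 0.2226]
orientation: [0.626, 0.78, -0.0, 0.0]
ft_force: [0.7, 0.2, 0.4]
finger_gap: 0.003
grip_force: 0.0
t 1.35 pos [ 0.4657 -0.1208  0.2226] F [0.7  0.24 0.42] gap 0.0 -> d [146.2 130.  102.5] rot [-0.01  0.01 -0.52]
```

```bash

python3 -m pendant '[{"dx":36,"dy":32,"dz":0,"rx":0,"ry":0,"rz":0},{"dx":73,"dy":65,"dz":25,"rx":0,"ry":0,"rz":0},{"dx":110,"dy":97,"dz":50,"rx":0,"ry":0,"rz":0},{"dx":146,"dy":130,"dz":80,"rx":0,"ry":0,"rz":-0.5},{"dx":146,"dy":130,"dz":102,"rx":0,"ry":0,"rz":-0.5}]' 0
python3 -c "from h import *;go(.561,.050,.036)"
```

```text
time: 1.98
eef_pos: [0.5618, 0.0527, 0.119]
orientation: [0.622, 0.783, 0.001, -0.001]
ft_force: [-0.6, -0.6, -0.2]
finger_gap: 0.002
grip_force: 0.0
t 1.98 pos [0.5618 0.0527 0.119 ] F [-0.61 -0.59 -0.18] gap 0.0 -> d [-2.7 -1.3 83. ] rot [-0.01 -0.16  0.06]
```

```bash

python3 -m pendant '[{"dx":-2,"dy":-1,"dz":40,"rx":0,"ry":0,"rz":0},{"dx":-2,"dy":-1,"dz":70,"rx":0,"ry":0,"rz":0},{"dx":-2,"dy":-1,"dz":83,"rx":0,"ry":0,"rz":0},{"dx":-2,"dy":-1,"dz":85,"rx":0,"ry":0,"rz":0},{"dx":-2,"dy":-1,"dz":87,"rx":0,"ry":0,"rz":0}]' 0
python3 -c "from h import *;go(.561,.050,.036)"
```

```text
time: 2.6
eef_pos: [0.5616, 0.046, 0.0346]
orientation: [0.624, 0.781, 0.001, 0.001]
ft_force: [-0.2, -0.5, 0.1]
finger_gap: 0.006
grip_force: 0.0
t 2.6 pos [0.5616 0.046  0.0346] F [-0.24 -0.48  0.15] gap 0.01 -> d [ 4.   0.3 -1.4] rot [ 0.09  0.01 -0.27]
```

```bash

python3 -m pendant '[{"dx":0,"dy":0,"dz":1,"rx":0,"ry":0,"rz":0},{"dx":0,"dy":0,"dz":2,"rx":0,"ry":0,"rz":0},{"dx":0,"dy":0,"dz":3,"rx":0,"ry":0,"rz":0},{"dx":0,"dy":0,"dz":4,"rx":0,"ry":0,"rz":0},{"dx":0,"dy":0,"dz":4,"rx":0,"ry":0,"rz":0}]' 0
python3 -c "from h import *;go(.561,.050,.036)"
```

```text
time: 3.22
eef_pos: [0.561, 0.0453, 0.0297]
orientation: [0.624, 0.781, -0.0, 0.0]
ft_force: [0.1, -2.8, 2.6]
finger_gap: 0.005
grip_force: 1.6
t 3.23 pos [0.561  0.0453 0.0297] F [ 0.15 -2.83  2.61] gap 0.0 -> d [ 4.6  1.  -6.3] rot [ 0.01  0.03 -0.29]
```

```bash

python3 -m pendant '[{"dx":1,"dy":0,"dz":1,"rx":0,"ry":0,"rz":0},{"dx":1,"dy":0,"dz":2,"rx":0,"ry":0,"rz":0},{"dx":1,"dy":0,"dz":3,"rx":0,"ry":0,"rz":0},{"dx":1,"dy":0,"dz":3,"rx":0,"ry":0,"rz":0},{"dx":1,"dy":0,"dz":3,"rx":0,"ry":0,"rz":0}]' 0
python3 -c "from h import *;go(.561,.050,.036)"
```

```text
time: 3.85
eef_pos: [0.5606, 0.0467, 0.0267]
orientation: [0.624, 0.781, -0.0, 0.0]
ft_force: [-0.2, -3.4, 3.8]
finger_gap: 0.007
grip_force: 2.3
t 3.85 pos [0.5606 0.0467 0.0267] F [-0.18 -3.43  3.82] gap 0.01 -> d [ 3.2  1.2 -9.3] rot [-0.01  0.01 -0.27]
```

```bash

python3 -m pendant '[{"dx":0,"dy":0,"dz":1,"rx":0,"ry":0,"rz":0},{"dx":0,"dy":0,"dz":2,"rx":0,"ry":0,"rz":0},{"dx":0,"dy":0,"dz":3,"rx":0,"ry":0,"rz":0},{"dx":0,"dy":0,"dz":3,"rx":0,"ry":0,"rz":0},{"dx":0,"dy":0,"dz":3,"rx":0,"ry":0,"rz":0}]' 0
python3 -c "from h import *;go(.561,.050,.036)"
```

```text
time: 4.47
eef_pos: [0.5607, 0.0466, 0.026]
orientation: [0.624, 0.781, -0.0, 0.001]
ft_force: [-8.7, -5.4, 31.0]
finger_gap: 0.008
grip_force: 15.1
t 4.47 pos [0.5607 0.0466 0.026 ] F [-8.68 -5.4  30.97] gap 0.01 -> d [  3.2   1.1 -10. ] rot [ 0.02  0.1  -0.27]
```

The foot bottomed with a drop of about 8 mm, so the gap is about 8 mm, and the plate has been felt to rock. I'll lift off, then straddle the wedge and nudge it about 11 mm sideways into line.

```bash

python3 -m pendant '[{"dx":0,"dy":0,"dz":-6,"rx":0,"ry":0,"rz":0},{"dx":0,"dy":0,"dz":-14,"rx":0,"ry":0,"rz":0},{"dx":0,"dy":0,"dz":-40,"rx":0,"ry":0,"rz":0},{"dx":-30,"dy":0,"dz":-60,"rx":0,"ry":0,"rz":0},{"dx":-60,"dy":0,"dz":-60,"rx":0,"ry":0,"rz":0}]' 1
python3 -c "from h import *;go(.597,-.073,.006)"
```

```text
time: 5.1
eef_pos: [0.5751, -0.0113, 0.0852]
orientation: [0.624, 0.782, 0.001, 0.001]
ft_force: [0.2, -0.8, -0.7]
finger_gap: 0.537
grip_force: 0.0
t 5.1 pos [ 0.5751 -0.0113  0.0852] F [ 0.2  -0.75 -0.7 ] gap 0.54 -> d [-65.    7.3  79.3] rot [ 0.18 -0.01 -0.17]
```

```bash

python3 -m pendant '[{"dx":-35,"dy":4,"dz":0,"rx":0,"ry":0,"rz":0},{"dx":-64,"dy":7,"dz":0,"rx":0,"ry":0,"rz":0},{"dx":-64,"dy":7,"dz":0,"rx":0,"ry":0,"rz":0},{"dx":-64,"dy":7,"dz":15,"rx":0,"ry":0,"rz":0},{"dx":-64,"dy":7,"dz":30,"rx":0,"ry":0,"rz":0}]' 1
python3 -c "
from h import *;go(.597,-.073,.006)
from workcell import cams
s=cams.snapshot('scene');cv2.imwrite('pics/a.png',cv2.resize(s['color'][180:380,200:440],None,fx=3,fy=3))"
```

```text
time: 5.72
eef_pos: [0.5942, -0.0709, 0.0524]
orientation: [0.624, 0.782, 0.0, -0.0]
ft_force: [-0.5, 0.4, 0.0]
finger_gap: 1.003
grip_force: 0.0
t 5.72 pos [ 0.5942 -0.0709  0.0524] F [-0.54  0.39  0.04] gap 1.0 -> d [-2.7  2.3 46.4] rot [-0.02 -0.05 -0.15]
```

View pics/a.png

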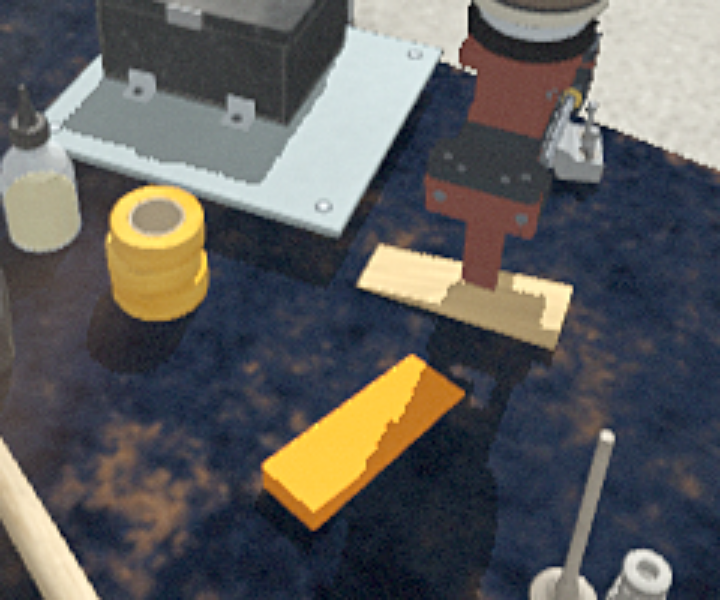

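The plate is back level, and the near finger (crop px 483,285) stands on the robot's side of the wedge, well clear of the decoy. Descending.

```bash

python3 -m pendant '[{"dx":-2,"dy":0,"dz":20,"rx":0,"ry":0,"rz":0},{"dx":-2,"dy":0,"dz":34,"rx":0,"ry":0,"rz":0},{"dx":-2,"dy":0,"dz":42,"rx":0,"ry":0,"rz":0},{"dx":-2,"dy":0,"dz":44,"rx":0,"ry":0,"rz":0},{"dx":-2,"dy":0,"dz":44,"rx":0,"ry":0,"rz":0}]' 1
python3 -c "from h import *;go(.6077,-.0705,.006)"
```

```text
time: 6.4
eef_pos: [0.5954, -0.0745, 0.0099]
orientation: [0.624, 0.781, 0.0, 0.0]
ft_force: [-0.3, -0.3, -0.1]
finger_gap: 1.002
grip_force: 0.0
t 6.4 pos [ 0.5954 -0.0745  0.0099] F [-0.27 -0.29 -0.09] gap 1.0 -> d [ 1.2 12.8  3.9] rot [ 0.03  0.01 -0.26]
```

```bash

python3 -m pendant '[{"dx":0,"dy":4,"dz":2,"rx":0,"ry":0,"rz":0},{"dx":0,"dy":8,"dz":2,"rx":0,"ry":0,"rz":0},{"dx":0,"dy":12,"dz":2,"rx":0,"ry":0,"rz":0},{"dx":0,"dy":16,"dz":2,"rx":0,"ry":0,"rz":0},{"dx":0,"dy":19,"dz":2,"rx":0,"ry":0,"rz":0}]' 1
python3 -m pendant '[{"dx":0,"dy":-5,"dz":-5,"rx":0,"ry":0,"rz":0},{"dx":0,"dy":-6,"dz":-30,"rx":0,"ry":0,"rz":0},{"dx":-30,"dy":-6,"dz":-60,"rx":0,"ry":0,"rz":0},{"dx":-80,"dy":-10,"dz":-60,"rx":0,"ry":0,"rz":0},{"dx":-120,"dy":-20,"dz":-60,"rx":0,"ry":0,"rz":0}]' 0.2
cat >> h.py <<'E'
def wpose(verbose=True):
    from workcell import cams
    s=cams.snapshot("top"); cs=wedge(s)
    cs=[c for c in cs if abs(cv2.minAreaRect(c)[0][0]-360)<35 and abs(cv2.minAreaRect(c)[0][1]-208)<28]
    c=max(cs,key=cv2.contourArea); b=cv2.boxPoints(cv2.minAreaRect(c)); b=b[np.argsort(b[:,0])]
    thin=ray(s,(b[0]+b[1])/2,.0025); thick=ray(s,(b[2]+b[3])/2,.02); u=(thin-thick)[:2]; L=np.linalg.norm(u); u/=L
    v=np.array([.564,.053])-thin[:2]
    print("area",cv2.contourArea(c),"thin",thin.round(4),"thick",thick.round(4),"L",L.round(4),"hdg",np.degrees(np.arctan2(u[1],u[0])).round(1),"ahead",(v@u).round(4),"right",(v@[u[1],-u[0]]).round(4))
    return s
E
python3 -c "
from h import *;go(.605,-.16,.06);s=wpose()
cv2.imwrite('pics/b.png',cv2.resize(s['color'][120:270,240:440],None,fx=3.5,fy=3.5))"
```

```text
time: 7.02
eef_pos: [0.6139, -0.0703, 0.0076]
orientation: [0.624, 0.781, -0.0, -0.0]
ft_force: [-0.6, 0.0, 0.7]
finger_gap: 0.997
grip_force: 0.4
time: 7.65
eef_pos: [0.621, -0.1939, 0.0687]
orientation: [0.624, 0.781, 0.0, 0.001]
ft_force: [0.2, 0.6, -0.2]
finger_gap: 0.47
grip_force: 0.0
t 7.65 pos [ 0.621  -0.1939  0.0687] F [ 0.17  0.64 -0.17] gap 0.47 -> d [36.6 -8.2  8.6] rot [ 0.08  0.08 -0.28]
area 822.0 thin [0.5723 0.0139 0.0025] thick [ 0.6067 -0.1245  0.02  ] L 0.1426 hdg 104.0 ahead 0.04 right 0.0014
```

View pics/b.png

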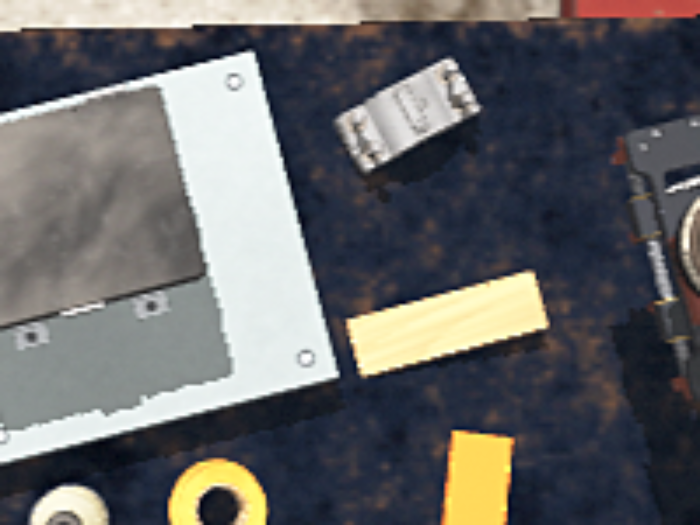

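The wedge lies in line (1–2 mm off), and it needs about 78 mm of travel to bear. I'll drop behind the butt with the fingers a little apart for two-point contact.

```bash

python3 -m pendant '[{"dx":0,"dy":0,"dz":30,"rx":0,"ry":0,"rz":-0.4},{"dx":5,"dy":0,"dz":52,"rx":0,"ry":0,"rz":-0.4},{"dx":20,"dy":0,"dz":60,"rx":0,"ry":0,"rz":-0.4},{"dx":35,"dy":0,"dz":60,"rx":0,"ry":0,"rz":-0.4},{"dx":45,"dy":0,"dz":60,"rx":0,"ry":0,"rz":-0.4}]' 0.2
python3 -c "from h import *;go(.609,-.134,.008,103.5)"
```

```text
time: 8.32
eef_pos: [0.6112, -0.1459, 0.0088]
orientation: [0.621, 0.784, 0.001, 0.0]
ft_force: [0.6, -0.2, 0.1]
finger_gap: 0.2
grip_force: 0.0
t 8.32 pos [ 0.6112 -0.1459  0.0088] F [ 0.63 -0.18  0.13] gap 0.2 -> d [12.1  0.6  0.8] rot [ 0.08  0.01 -0.27]
```

```bash

python3 -m pendant '[{"dx":8,"dy":0,"dz":0,"rx":0,"ry":0,"rz":0},{"dx":14,"dy":0,"dz":0,"rx":0,"ry":0,"rz":0},{"dx":20,"dy":0,"dz":0,"rx":0,"ry":0,"rz":0},{"dx":26,"dy":0,"dz":0,"rx":0,"ry":0,"rz":0},{"dx":32,"dy":0,"dz":0,"rx":0,"ry":0,"rz":0}]' 0.2
python3 -m pendant '[{"dx":6,"dy":0,"dz":0,"rx":0,"ry":0,"rz":0},{"dx":12,"dy":0,"dz":0,"rx":0,"ry":0,"rz":0},{"dx":18,"dy":0,"dz":0,"rx":0,"ry":0,"rz":0},{"dx":24,"dy":0,"dz":0,"rx":0,"ry":0,"rz":0},{"dx":30,"dy":0,"dz":0,"rx":0,"ry":0,"rz":0}]' 0.2
python3 -c "from h import *;go(.609,-.134,.008,103.5)
try: wpose()
except Exception as e: print(e)"
```

```text
time: 8.95
eef_pos: [0.6034, -0.1167, 0.0077]
orientation: [0.622, 0.783, -0.0, 0.0]
ft_force: [0.8, -1.0, 0.8]
finger_gap: 0.2
grip_force: 0.3
time: 9.57
eef_pos: [0.5965, -0.0871, 0.0076]
orientation: [0.622, 0.783, -0.0, -0.0]
ft_force: [0.0, 0.4, -0.2]
finger_gap: 0.196
grip_force: 0.3
t 9.57 pos [ 0.5965 -0.0871  0.0076] F [ 0.05  0.45 -0.23] gap 0.2 -> d [-48.5   1.5  -0.4] rot [-0.   -0.   -0.36]
area 589.0 thin [0.5692 0.0333 0.0025] thick [ 0.5954 -0.082   0.02  ] L 0.1182 hdg 102.8 ahead 0.0204 right -0.0007
```

```bash

python3 -m pendant '[{"dx":5,"dy":0,"dz":0,"rx":0,"ry":0,"rz":0},{"dx":10,"dy":0,"dz":0,"rx":0,"ry":0,"rz":0},{"dx":14,"dy":0,"dz":0,"rx":0,"ry":0,"rz":0},{"dx":18,"dy":0,"dz":0,"rx":0,"ry":0,"rz":0},{"dx":21,"dy":0,"dz":0,"rx":0,"ry":0,"rz":0}]' 0.2
python3 -m pendant '[{"dx":1,"dy":0,"dz":0,"rx":0,"ry":0,"rz":0},{"dx":2,"dy":0,"dz":0,"rx":0,"ry":0,"rz":0},{"dx":3,"dy":0,"dz":0,"rx":0,"ry":0,"rz":0},{"dx":4,"dy":0,"dz":0,"rx":0,"ry":0,"rz":0},{"dx":4,"dy":0,"dz":0,"rx":0,"ry":0,"rz":0}]' 0.2
```

```text
time: 10.25
eef_pos: [0.5918, -0.0668, 0.0076]
orientation: [0.622, 0.783, 0.0, -0.0]
ft_force: [0.3, -0.6, -0.1]
finger_gap: 0.198
grip_force: 0.2
time: 10.88
eef_pos: [0.5909, -0.0631, 0.0076]
orientation: [0.622, 0.783, 0.0, -0.0]
ft_force: [0.1, 0.6, -0.6]
finger_gap: 0.204
grip_force: 0.0
```

```bash

python3 -m pendant '[{"dx":1,"dy":0,"dz":0,"rx":0,"ry":0,"rz":0},{"dx":2,"dy":0,"dz":0,"rx":0,"ry":0,"rz":0},{"dx":3,"dy":0,"dz":0,"rx":0,"ry":0,"rz":0},{"dx":3,"dy":0,"dz":0,"rx":0,"ry":0,"rz":0},{"dx":3,"dy":0,"dz":0,"rx":0,"ry":0,"rz":0}]' 0.2
```

```text
time: 11.5
eef_pos: [0.5903, -0.0602, 0.0076]
orientation: [0.622, 0.783, 0.0, -0.0]
ft_force: [-0.1, 1.3, 0.7]
finger_gap: 0.203
grip_force: 0.0
```

```bash

python3 -m pendant '[{"dx":1,"dy":0,"dz":0,"rx":0,"ry":0,"rz":0},{"dx":2,"dy":0,"dz":0,"rx":0,"ry":0,"rz":0},{"dx":3,"dy":0,"dz":0,"rx":0,"ry":0,"rz":0},{"dx":3,"dy":0,"dz":0,"rx":0,"ry":0,"rz":0},{"dx":3,"dy":0,"dz":0,"rx":0,"ry":0,"rz":0}]' 0.2
```

```text
time: 12.12
eef_pos: [0.5896, -0.0575, 0.0076]
orientation: [0.622, 0.783, -0.0, 0.0]
ft_force: [-0.3, -2.1, -0.2]
finger_gap: 0.199
grip_force: 0.6
```

```bash

python3 -m pendant '[{"dx":0.5,"dy":0,"dz":0,"rx":0,"ry":0,"rz":0},{"dx":1,"dy":0,"dz":0,"rx":0,"ry":0,"rz":0},{"dx":1.5,"dy":0,"dz":0,"rx":0,"ry":0,"rz":0},{"dx":2,"dy":0,"dz":0,"rx":0,"ry":0,"rz":0},{"dx":2,"dy":0,"dz":0,"rx":0,"ry":0,"rz":0}]' 0.2
```

```text
time: 12.75
eef_pos: [0.5892, -0.0561, 0.0076]
orientation: [0.622, 0.783, -0.0, 0.0]
ft_force: [1.3, -5.1, 0.0]
finger_gap: 0.197
grip_force: 2.6
```

The force has climbed from under 1 N to about 5 N at the predicted position, so the wedge bears. I'll stop here, back off and check.

```bash

python3 -m pendant '[{"dx":-6,"dy":0,"dz":0,"rx":0,"ry":0,"rz":0},{"dx":-20,"dy":0,"dz":0,"rx":0,"ry":0,"rz":0},{"dx":-40,"dy":0,"dz":-20,"rx":0,"ry":0,"rz":0},{"dx":-60,"dy":0,"dz":-60,"rx":0,"ry":0,"rz":0},{"dx":-80,"dy":0,"dz":-100,"rx":0,"ry":0,"rz":0}]' 0
python3 -c "
from h import *;go(.561,.048,.06,103)
from workcell import cams
s=cams.snapshot('top')
try: wpose()
except Exception as e: print(e)
cv2.imwrite('pics/c.png',cv2.resize(s['color'][120:270,240:440],None,fx=3.5,fy=3.5))"
```

```text
time: 13.38
eef_pos: [0.6072, -0.1343, 0.1085]
orientation: [0.622, 0.783, 0.0, -0.001]
ft_force: [0.1, -0.8, -0.3]
finger_gap: 0.012
grip_force: 0.0
t 13.38 pos [ 0.6072 -0.1343  0.1085] F [ 0.08 -0.83 -0.31] gap 0.01 -> d [188.   -3.6  48.7] rot [-0.03 -0.06  0.13]
area 443.0 thin [0.5692 0.0333 0.0025] thick [ 0.5873 -0.0465  0.02  ] L 0.0818 hdg 102.8 ahead 0.0204 right -0.0007
```

View pics/c.png

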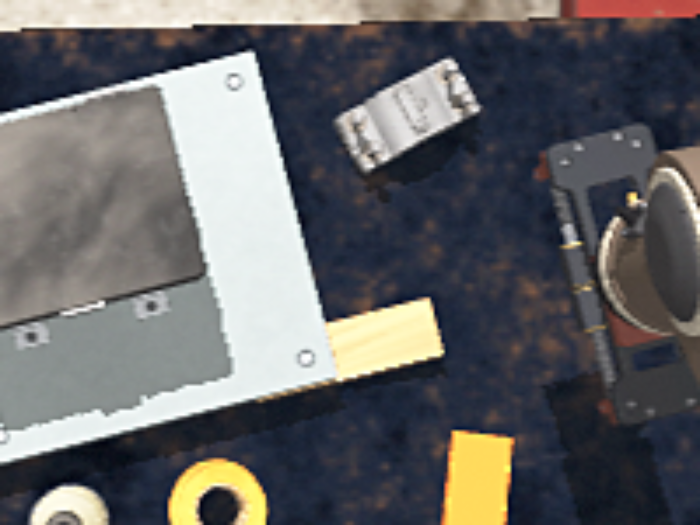

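The wedge is centred under the corner (mark at crop px 306,357, on the wedge's middle line) and the plate hasn't moved. Now going back to the corner to press.

```bash

python3 -m pendant '[{"dx":50,"dy":-1,"dz":0,"rx":0,"ry":0,"rz":0},{"dx":100,"dy":-2,"dz":0,"rx":0,"ry":0,"rz":0},{"dx":150,"dy":-3,"dz":0,"rx":0,"ry":0,"rz":0},{"dx":188,"dy":-4,"dz":15,"rx":0,"ry":0,"rz":0},{"dx":188,"dy":-4,"dz":35,"rx":0,"ry":0,"rz":0}]' 0
python3 -m pendant '[{"dx":0,"dy":0,"dz":20,"rx":0,"ry":0,"rz":0},{"dx":0,"dy":0,"dz":32,"rx":0,"ry":0,"rz":0},{"dx":0,"dy":0,"dz":36,"rx":0,"ry":0,"rz":0},{"dx":0,"dy":0,"dz":37,"rx":0,"ry":0,"rz":0},{"dx":0,"dy":0,"dz":37,"rx":0,"ry":0,"rz":0}]' 0
python3 -c "from h import *;go(.561,.048,.034,103)"
```

```text
time: 14.1
eef_pos: [0.5599, 0.0528, 0.0723]
orientation: [0.619, 0.785, 0.001, -0.0]
ft_force: [0.8, -0.3, 0.5]
finger_gap: 0.002
grip_force: 0.0
time: 14.72
eef_pos: [0.5612, 0.0487, 0.0361]
orientation: [0.622, 0.783, 0.0, 0.0]
ft_force: [-0.4, -0.8, 0.4]
finger_gap: 0.004
grip_force: 0.0
t 14.72 pos [0.5612 0.0487 0.0361] F [-0.38 -0.79  0.44] gap 0.0 -> d [-0.7 -0.3  2.1] rot [0.05 0.01 0.11]
```

```bash

python3 -m pendant '[{"dx":0,"dy":0,"dz":1,"rx":0,"ry":0,"rz":0},{"dx":0,"dy":0,"dz":2,"rx":0,"ry":0,"rz":0},{"dx":0,"dy":0,"dz":2.5,"rx":0,"ry":0,"rz":0},{"dx":0,"dy":0,"dz":3,"rx":0,"ry":0,"rz":0},{"dx":0,"dy":0,"dz":3,"rx":0,"ry":0,"rz":0}]' 0
```

```text
time: 15.35
eef_pos: [0.5611, 0.0488, 0.0342]
orientation: [0.622, 0.783, 0.0, 0.001]
ft_force: [-4.9, -1.4, 13.4]
finger_gap: 0.004
grip_force: 7.0
```

It holds level at 34.2 mm under 13 N. One more call to check that it's steady.

```bash

python3 -m pendant '[{"dx":0,"dy":0,"dz":0,"rx":0,"ry":0,"rz":0},{"dx":0,"dy":0,"dz":0,"rx":0,"ry":0,"rz":0},{"dx":0,"dy":0,"dz":0,"rx":0,"ry":0,"rz":0},{"dx":0,"dy":0,"dz":0,"rx":0,"ry":0,"rz":0},{"dx":0,"dy":0,"dz":0,"rx":0,"ry":0,"rz":0}]' 0 && python3 -c "
from workcell import workorder;print(workorder.finish_job())"
```

```text
time: 15.98
eef_pos: [0.5611, 0.0488, 0.0342]
orientation: [0.622, 0.783, 0.0, 0.001]
ft_force: [-4.0, -1.7, 13.8]
finger_gap: 0.003
grip_force: 7.0
the job is handed in; nothing more can be done
None
```

The wedge bears under the short foot, and I handed the job in at 16 s with the fingertips pressing about 14 N on that corner, the plate level and steady; the hand-in call returned no verdict.

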